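Fill the order and hold the clip open over its ticket

ROBOT

A 6-joint arm with a two-finger parallel gripper is mounted at the origin on the work surface. World frame = base frame: x ahead of the robot, y to its left, z up, the work surface at z = 0. Lengths are in mm, angles in rad, forces in N, time in s.
With the tool pointing down it reaches from about 350 to 975 mm from the base axis. Payload 7.1 kg.
Tool frame: the origin (TCP) lies at the very end of the fingers, on their centre line; the grasp point (between the pads) lies 19 mm behind it; y points along the fingers, x is the direction in which the jaws open and shut, and the axes are right-handed (so a half turn about y gives the same grasp; the last joint's range is limited). The gripper opens to 88 mm and grips with 3 to 60 N. Pads are 20 mm wide; open, the fingers measure 115 mm over their backs; the gripper's body (75 mm by 178 mm) begins 61 mm behind the grasp point.
Start: joints at [1.086, 0.423, 1.63, -0, 1.089, -0.019], TCP at [280.678, 558.412, 222.675] pointing down, gripper open.
Joint ranges: [-3, 3], [-0.9, 2.11], [0.09, 2.58], [-1.31, 4.45], [0.11, 2.69], [-2.54, 2.54]. Speed limits (rad/s): [2.39, 2.39, 3.01, 3.14, 3.14, 3.14].

INTERFACE

Orientations are given as a rotation vector (axis times angle).
In Python, from workcell import ctrl gives the robot as it stands. The module is installed in compiled form; this text tells all that it offers.
- The arm moves only by the tool jog_arm, never from a script. Its argument "steps" is a list of rows, each an object with "turn": the turn, a rotation vector about the world's x, y, z scaled (see below), a list of three; "dp": the shift along the world's x, y, z scaled (see below), a list of three; "claw": the opening, from 0 (shut) to 1 (fully open). In form: [{"turn": [wx, wy, wz], "dp": [x, y, z], "claw": claw}, ...]. A call has 1 to 12 rows; each row is the pose to reach, as a shift and turn from the pose measured when the call began, turning the shorter way round; what a row does not reach only later rows make up. The controller multiplies each number of a shift by 80 mm and each number of a turn by pi rad. A row lasts 1/12 s, in which the tool goes at most 41.7 mm and 7.16 degrees, less where a joint would pass 70% of its speed; a pose out of reach is approached as far as the arm can. A call with a number of a shift or a turn outside -1 to 1 is refused whole. A call with a gripper value outside its range is refused whole. The fingers move at their own pace and stop on an object; the grip force is fixed at half the most. Time passes only in rows, so rows that repeat a pose let the fingers close. It gives the time, the measured TCP pose, the force and the opening at its end, in the units of the state.
- ctrl.get_obs(): the state, without advancing time (a new reading comes with each control period).
- ctrl.get_image(name): name is "side" or "top"; returns a dict with "img" (400x640x3 uint8, red, green, blue), "range_z" (400x640 float32, mm along the optical axis (not along the pixel's ray), 0 where there is no reading), "fovy" (degrees; the focal length in pixels is half the picture's height over the tangent of half this angle, whatever the lens; pixels are square), "cx", "cy" (the principal point, pixels), "camera_from_world" (4x4, takes a point from world to camera coordinates). Camera axes: x right, y down, z forward; pixel columns grow to the right and rows downward; lengths in mm; the calibration is good to about 2 mm. A picture is of the moment at which its call begins.
- ctrl.close_job(): hands the job in, once; it reports no verdict.
The state is a dict: "t": time; "qpos": joint angles; "qvel": joint speeds; "joint_torque": joint torques, N m; "ee_pos": TCP position; "orientation": TCP orientation; "ft_force": force on the tool from outside, world axes, zero at the start; "moment": the same for the moment, N m; "width": finger opening in mm.
Only numpy, scipy, OpenCV 4.12 (cv2) and the standard library are available. Lean on these libraries where they do the work, as an engineer would, in place of code of your own. Each camera call takes 0.05 s, during which the arm holds its last target.

TASK

Lift the red bar to tip the aluminium pan until all four brass fittings have slid into the cardboard carton, without touching the fittings with the gripper. Then take the spring clip by its orange handles, squeeze it open off its stand, and bring it down over the middle of the yellow ticket's top edge so that the open jaws gape on either side of the card, clear of it. Finish while still holding the clip squeezed open there; do not let it close, let go or lean it on the card, and leave the other things on the counter where they are.

Things in the scene. Friction and masses are not known exactly. Their poses are not given: they have to be found in the camera images.
- station: order station fixed to the counter, yaw varies 0.2 rad; origin on the counter under the middle of its open cardboard carton (150 mm along x, 130 along y, walls 4, rim 90 mm above the counter). Its +y (roughly the robot's left) points from the carton to the aluminium tipping pan and its red bar; z up. Blue uprights carry the hinge, a blue post stands under the pan's far end.
- pan (a joint): angle of the tipping pan about its hinge, rad: 0 level, 1.25 fully tipped. Lifting its red bar tips the pan towards the carton; the fittings begin to slide at about 0.45 to 0.65 rad and have left by about 1.0. Lifting takes about 3 N; let go, the pan sinks back to level.
- pan_hinge (a point): point on the pan's hinge axis, mid-width, 105 mm above the counter, above the carton's pan-side wall; the axis runs along the station's x. The axes are the station's.
- pan_bar (a point): middle of the pan's handle, a red round bar 10 mm thick, 90 mm long along the station's x, 175 mm from the hinge axis and 14 mm above it (119 mm above the counter) with the pan level. Two rods join its ends to the pan, 82 mm clear between them; the pan's end wall is 55 mm away, its top 10 mm above the bar's middle: open the gripper only about 50 mm here. Axes: the pan's, x along the bar.
- carton_in (a point): middle of the carton's inner floor, 10 mm above the counter; axes as the station (inside 142 mm along x, 122 mm along y, 80 mm deep)
- ticket_top (a point): middle of the top edge of the order ticket, a stiff yellow card with a red stripe, 90 mm wide (station's x), 3 mm thick (station's y), upright in a black pocket on the carton's wall opposite the pan. The edge is 165 mm above the counter, 75 mm above the carton's rim; the pocket's top is at 100 mm. Axes: the station's, x along the edge, y through the card.
- clip: 70 g spring clip, handles up (z). Origin: middle of its hinge barrel (x, 44 mm long, 13 thick). Two orange handle plates, black ends, 34 mm wide, reach 54 mm above the barrel, a V 52 mm over the tops as parked; pinched along y (5 N, 8 N at the stop) to 26 mm over the outsides they stand parallel and the jaws gape 20-25 mm. Black jaws, 42 wide, end 42 mm below the barrel; the gap is free below it.
- jaw_left (a joint): opening angle of the jaw half on the clip's +y side, rad: 0 shut, about 0.05 as parked, 0.30 at the stop. Both halves move together.
- jaw_right (a joint): the same for the half on the clip's -y side
- jaw_left_tip (a point): lower inner edge of the jaw on the clip's +y side, mid-width
- jaw_right_tip (a point): lower inner edge of the jaw on the clip's -y side, mid-width
- clip_stand: grey base plate 100 x 80 x 12 mm fixed to the counter with an upright steel fin 52 mm long (x), 4 mm thick (y), its top 62 mm above the counter; the clip starts clamped astride the fin's middle, barrel on the fin's top edge, clip origin 68 mm above the counter. Origin under its centre.
- nut0: brass hose fitting, hexagonal foot 30 mm across with a narrower neck, 22 mm tall, 45 g, lying in the pan at first; origin under its centre
- nut1: brass hose fitting, hexagonal foot 30 mm across with a narrower neck, 22 mm tall, 45 g, lying in the pan at first; origin under its centre
- nut2: brass hose fitting, hexagonal foot 30 mm across with a narrower neck, 22 mm tall, 45 g, lying in the pan at first; origin under its centre
- nut3: brass hose fitting, hexagonal foot 30 mm across with a narrower neck, 22 mm tall, 45 g, lying in the pan at first; origin under its centre
- oil_filter: red oil filter, upright cylinder 76 mm across, 90 mm high; a bystander, stays where it is; origin under its middle
- spray_can: upright spray can with a blue band, 54 mm across, about 160 mm high; a bystander, stays where it is; origin under its middle
- wrench: steel wrench lying flat on the counter; a bystander, stays where it is; origin under its middle
- part_carton: small closed cardboard box 110 x 80 x 60 mm; a bystander, stays where it is; origin under its middle
- bearing: steel bearing ring lying flat, 72 mm across, 20 mm high; a bystander, stays where it is; origin under its middle
- mug: blue mug, 80 mm across, 90 mm high; a bystander, stays where it is; origin under its middle

How it is judged:
By the outcome, as a careful person would: the job done as asked, in the order asked, and still so for the second after the job is handed in, while the arm keeps its last pose, push and grip.
It also fails if it takes over 64 s, if anything falls off the work surface, if the arm or the gripper's body presses on something with over 40 N, if the wrist force passes 120 N, or if a joint passes its speed limit or range.

## Working session

There is one attempt and no reset: what is moved stays moved. The work goes in short steps, Python scripts to look and compute and a tool call to move; the robot and the scene stay as the last step left them, time stands still between calls to the robot, and variables do not carry over. Pictures are saved under pics/ and viewed, and the job is handed in when it is done.

Besides the shell and the picture viewer there is one more tool, called after "Request:" in YAML: its name, and indented under it one key for each argument. jog_arm: Moves the arm, as the interface text tells. Its arguments: {"type":"object","properties":{"steps":{"type":"array","items":{"type":"object","properties":{"turn":{"type":"array","items":{"type":"number"}},"dp":{"type":"array","items":{"type":"number"}},"claw":{"type":"number"}}}}},"required":["steps"]}

```bash
mkdir -p pics
cat > h.py <<'E'
import numpy as np,cv2
from workcell import ctrl
def grab(n,f):
    d=ctrl.get_image(n); cv2.imwrite('pics/%s.png'%f,cv2.cvtColor(d['img'],cv2.COLOR_RGB2BGR)); np.savez('pics/%s.npz'%f,**d); return d
def cloud(d):
    z=d['range_z'];h,w=z.shape;f=h/2/np.tan(np.radians(d['fovy'])/2)
    u,v=np.meshgrid(np.arange(w),np.arange(h))
    c=np.stack([(u-d['cx'])/f*z,(v-d['cy'])/f*z,z,np.ones_like(z)],-1)
    p=c@np.linalg.inv(d['camera_from_world']).T
    p=p[...,:3];p[z==0]=np.nan;return p
def proj(d,P):
    h=d['img'].shape[0];f=h/2/np.tan(np.radians(d['fovy'])/2)
    c=d['camera_from_world']@np.append(P,1);return c[0]/c[2]*f+d['cx'],c[1]/c[2]*f+d['cy']
E
python3 - <<'E'
from h import *
for n in('side','top'):
    d=grab(n,n+'0'); print(n,d['fovy'],d['cx'],d['cy'],np.round(np.linalg.inv(d['camera_from_world']),2).tolist())
o=ctrl.get_obs();print(o)
E
```

```text
side 42.10824151054868 324.30367413033497 196.97532373276758 [[-0.99, -0.08, 0.09, 410.51], [-0.12, 0.59, -0.8, 1240.88], [0.02, -0.8, -0.6, 1079.81], [0.0, 0.0, 0.0, 1.0]]
top 54.0213755639071 316.09810314331213 193.30978788588234 [[0.02, -0.99, 0.11, 396.22], [-1.0, -0.01, 0.02, -17.8], [-0.01, -0.11, -0.99, 1517.78], [0.0, 0.0, 0.0, 1.0]]
{'t': 0.1, 'qpos': array([ 1.08601199e+00,  4.23763299e-01,  1.63064386e+00,  1.84044592e-05,
        1.08859997e+00, -1.89906453e-02]), 'qvel': array([-0.00243761, -0.00172789, -0.00189148,  0.00048411, -0.0014422 ,
       -0.00021457]), 'joint_torque': array([-1.27185940e-04, -5.45611382e+01, -2.74325877e+01,  6.45252387e-02,
        1.87390664e-02, -1.49131148e-05]), 'ee_pos': array([280.43030377, 557.96803771, 221.96823678]), 'orientation': array([-1.39498212, -0.85871037,  0.86071903]), 'ft_force': array([0.87319971, 0.08925196, 0.79261685]), 'moment': array([ 0.03255246,  0.01808537, -0.07818662]), 'width': 87.59387648640191}
```

View pics/side0.png

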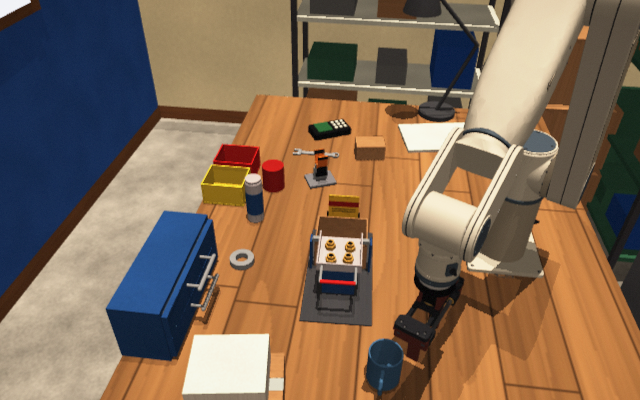

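View pics/top0.png

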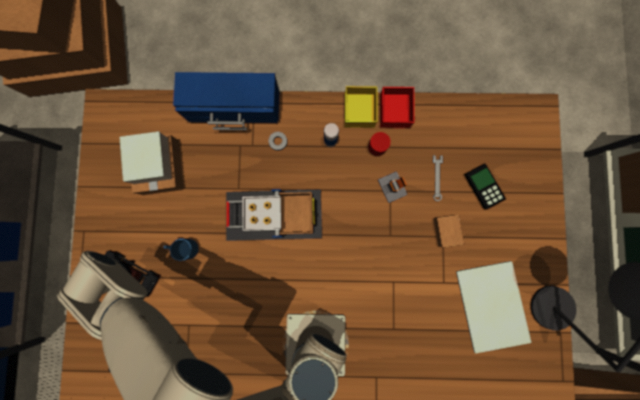

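The side view shows the pan's red bar at (337,282), the ticket at (343,205) and the clip at (320,163). In the top view they are at (229,214), (315,212) and (393,186). Next I'll measure them.

```bash
cat > seg.py <<'E'
from h import *
for n in('side','top'):
    d=dict(np.load('pics/%s0.npz'%n)); p=cloud(d); hsv=cv2.cvtColor(d['img'],cv2.COLOR_RGB2HSV)
    H,S,V=[hsv[...,i].astype(int) for i in range(3)]
    x,y,z=p[...,0],p[...,1],p[...,2]
    st=(x>250)&(x<600)&(y>-120)&(y<420)
    def rep(name,m):
        q=p[m]
        if len(q)<4: print(n,name,len(q));return
        vals,vec=np.linalg.eigh(np.cov(q[:,:2].T)); v=vec[:,1]; c=np.median(q,0)
        e=(q[:,:2]-q[:,:2].mean(0))@vec
        print(n,name,len(q),'med',c.round(1),'mean',q.mean(0).round(1),'yaw',np.degrees(np.arctan2(v[1],v[0])).round(1),'ext',np.ptp(e,0).round(1),'mid',((vec@((e.max(0)+e.min(0))/2))+q[:,:2].mean(0)).round(1),'z',np.nanpercentile(q[:,2],[2,98]).round(1))
    rep('bar',st&((H<5)|(H>174))&(S>180)&(V>90)&(z>95)&(y>150))
    rep('ticket',st&(H>19)&(H<32)&(S>150)&(V>60)&(z>110)&(y<120))
    rep('tickettop',st&(z>150)&(z<172)&(y<60))
    rep('clip',(x>350)&(x<620)&(y>-320)&(y<-120)&(z>90)&(z<135))
    rep('cliporange',(x>350)&(x<620)&(y>-320)&(y<-120)&(z>60)&(z<135)&(H>3)&(H<18)&(S>170)&(V>120))
    rep('standplate',(x>400)&(x<580)&(y>-300)&(y<-120)&(z>7)&(z<16))
    rep('mat',st&(S<60)&(z<12)&(V<90))
    rep('carton rim',st&(z>85)&(z<94)&(y<130)&(H>5)&(H<20))
    rep('nuts',st&(H>15)&(H<30)&(S>120)&(z>105)&(y>100))
E
python3 seg.py
python3 - <<'E'
from h import *
a=dict(np.load('pics/side0.npz'));cv2.imwrite('pics/s0a.png',cv2.cvtColor(cv2.resize(a['img'][130:330,260:410],None,fx=4,fy=3.0*4/3*.75,interpolation=2),cv2.COLOR_RGB2BGR))
a=dict(np.load('pics/top0.npz'));cv2.imwrite('pics/t0a.png',cv2.cvtColor(cv2.resize(a['img'][120:250,215:475],None,fx=3,fy=3,interpolation=2),cv2.COLOR_RGB2BGR))
E
```

```text
side bar 134 med [475.1 319.6 126. ] mean [474.9 319.4 125.7] yaw -177.6 ext [13.4 86.3] mid [475.5 318.2] z [119.3 130.6]
side ticket 28 med [488.9  11.  167.3] mean [488.   11.4 168. ] yaw -178.6 ext [10.6 83.2] mid [487.6  11.4] z [165.1 172.1]
side tickettop 171 med [489.7  11.  160.8] mean [489.   11.1 160.9] yaw -177.9 ext [15.1 88.9] mid [487.5  10.9] z [150.5 170.9]
side clip 151 med [ 593.9 -283.   109.8] mean [ 594.2 -289.4  109.6] yaw 116.6 ext [38.  60.9] mid [ 593.5 -290.1] z [ 91.4 124.9]
side cliporange 83 med [ 602.3 -299.1  101.5] mean [ 599.  -293.8  102.1] yaw 123.9 ext [45.3 56.4] mid [ 593.3 -291.1] z [ 75.5 125.4]
side standplate 260 med [ 491.2 -239.9    8.5] mean [ 492.4 -230.     9.2] yaw 160.1 ext [213.  215.2] mid [ 490.3 -208.6] z [ 7.  15.3]
side mat 2377 med [473.5 285.7   9.2] mean [476.6 272.9   9.1] yaw 83.4 ext [237.3 390.1] mid [481.6 168.8] z [ 4.9 11.9]
side carton rim 183 med [483.7  19.9  91.2] mean [482.9  26.3  90.7] yaw -179.4 ext [104.9 150. ] mid [485.2  55.2] z [85.5 94. ]
side nuts 307 med [467.3 191.3 124.9] mean [479.4 207.6 125.3] yaw 
[... 498 characters left out ...]
 111.5 ext [35.7 53.9] mid [ 590.5 -288.2] z [ 90.4 124.4]
top cliporange 9 med [ 603.1 -310.2  119.1] mean [ 601.5 -310.   119.6] yaw -157.6 ext [ 5.8 27.3] mid [ 600.4 -310.3] z [114.7 124.8]
top standplate 128 med [ 553.9 -270.3    9.9] mean [ 538.2 -256.4   10.4] yaw 143.5 ext [200.4 194.5] mid [ 507.2 -216.1] z [ 7.1 15.1]
top mat 1220 med [440.  259.4   5.8] mean [460.9 209.3   5.6] yaw 89.6 ext [196.9 366. ] mid [478.6 171.8] z [-0.9 11.3]
top carton rim 102 med [475.7  32.5  90.2] mean [482.   48.   90.1] yaw -179.5 ext [123.1 150.3] mid [482.7  66.2] z [85.5 93.8]
top nuts 136 med [487.  190.9 127.8] mean [476.9 203.5 126.7] yaw 53.9 ext [90.3 91.4] mid [479.  202.1] z [114.3 136.3]
```

View pics/s0a.png

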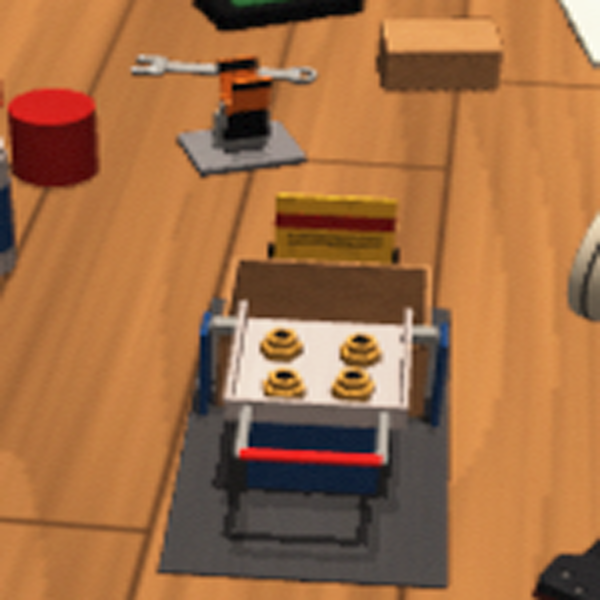

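View pics/t0a.png

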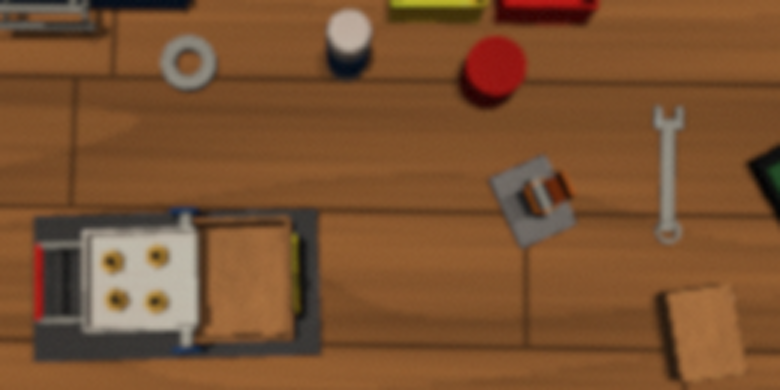

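```bash
cat > mv.py <<'E'
from h import *
from scipy.spatial.transform import Rotation as R
def goal(yaw,tilt=0):  # tool x along dir yaw(deg), y down
    best=[]
    o=ctrl.get_obs();R0=R.from_rotvec(o['orientation'])
    for s in (0,180):
        a=np.radians(yaw+s);x=np.array([np.cos(a),np.sin(a),0]);y=np.array([0,0,-1.]);z=np.cross(x,y)
        Rg=R.from_matrix(np.stack([x,y,z],1)); t=(Rg*R0.inv()).as_rotvec(); best.append((np.linalg.norm(t),t))
    best.sort(key=lambda b:b[0]);return best[0][1],best[1][1]
def plan(pos,yaw):
    o=ctrl.get_obs();t,t2=goal(yaw)
    print('t',round(o['t'],2),'pos',o['ee_pos'].round(1),'q',o['qpos'].round(2),'F',o['ft_force'].round(1),'w',round(o['width'],1))
    print('dp',((np.array(pos)-o['ee_pos'])/80).round(3),'turn',(t/np.pi).round(4),np.degrees(np.linalg.norm(t)).round(1),'alt',(t2/np.pi).round(3))
E
python3 - <<'E'
from mv import *
print(R.from_rotvec(ctrl.get_obs()['orientation']).as_matrix().round(3))
plan([474,319.5,220],92.4)
# stand plate fit: pixels
for n in('side','top'):
    d=dict(np.load('pics/%s0.npz'%n)); p=cloud(d); hsv=cv2.cvtColor(d['img'],cv2.COLOR_RGB2HSV);H,S,V=[hsv[...,i].astype(int) for i in range(3)]
    x,y,z=p[...,0],p[...,1],p[...,2]
    m=(x>520)&(x<665)&(y>-370)&(y<-200)&(z>4)&(z<22)&(S<70)
    q=p[m]; r=cv2.minAreaRect(q[:,:2].astype(np.float32)); print(n,m.sum(),r,q[:,2].mean())
    m=(x>520)&(x<665)&(y>-370)&(y<-200)&(z>112)&(z<130);q=p[m];print(q.round(0).tolist()[:40],cv2.minAreaRect(q[:,:2].astype(np.float32)))
    for nm,a in dict(mug=[(300,460),(380,540),(60,100)],can=[(600,760),(-80,40),(120,175)],filt=[(560,760),(-270,-120),(70,100)]).items():
        m=(x>a[0][0])&(x<a[0][1])&(y>a[1][0])&(y<a[1][1])&(z>a[2][0])&(z<a[2][1]);print(nm,m.sum(),np.median(p[m],0) if m.any() else 0)
E
```

```text
[[ 0.449 -0.001 -0.893]
 [ 0.893 -0.001  0.449]
 [-0.001 -1.     0.   ]]
t 0.1 pos [280.4 558.  222. ] q [ 1.09  0.42  1.63  0.    1.09 -0.02] F [0.9 0.1 0.8] w 87.6
dp [ 2.42  -2.981 -0.025] turn [ 4.000e-04 -1.000e-04  1.616e-01] 29.1 alt [-0.    -0.001 -0.838]
side 305 ((596.1520385742188, -286.6005859375), (98.48316955566406, 82.92280578613281), 22.94808006286621) 15.574142476019349
[[597.0, -321.0, 122.0], [594.0, -322.0, 122.0], [590.0, -320.0, 123.0], [617.0, -308.0, 124.0], [614.0, -311.0, 122.0], [611.0, -313.0, 121.0], [607.0, -315.0, 120.0], [602.0, -305.0, 127.0], [600.0, -315.0, 121.0], [597.0, -317.0, 120.0], [593.0, -316.0, 121.0], [589.0, -310.0, 125.0], [586.0, -318.0, 121.0], [621.0, -310.0, 118.0], [617.0, -306.0, 121.0], [613.0, -308.0, 120.0], [610.0, -309.0, 119.0], [606.0, -310.0, 119.0], [603.0, -310.0, 119.0], [600.0, -318.0, 115.0], [597.0, -318.0, 115.0], [593.0, -315.0, 118.0], [589.0, -311.0, 121.0], [587.0, -325.0, 112.0], [620.0, -303.0, 118.0], [617.0, -311.0, 114.0], [613.0, -308.0, 116.0], [610.0, -310.0, 115.0], [607.0, -312.0, 114.0], [603.0, -307.
[... 921 characters left out ...]
 -310.0, 117.0], [595.0, -312.0, 125.0], [591.0, -260.0, 117.0], [591.0, -262.0, 124.0], [592.0, -314.0, 117.0], [588.0, -264.0, 114.0], [588.0, -313.0, 119.0], [588.0, -317.0, 119.0], [583.0, -262.0, 124.0], [584.0, -267.0, 117.0], [585.0, -317.0, 118.0], [581.0, -267.0, 116.0], [581.0, -313.0, 118.0], [577.0, -267.0, 115.0], [577.0, -270.0, 119.0], [573.0, -270.0, 117.0], [570.0, -271.0, 112.0], [570.0, -274.0, 117.0], [567.0, -275.0, 115.0]] ((590.8016967773438, -288.0614318847656), (35.7208251953125, 53.851341247558594), 20.622262954711914)
mug 188 [342.61977764 499.55518442  83.43161998]
can 64 [753.03150848 -45.48535331 151.37985649]
filt 242 [ 739.40480308 -228.42785202   89.0434606 ]
```

Request:
jog_arm:
  steps:
    - {"turn": [0, 0, 0.081], "dp": [0.8, -1, 0], "claw": 0.57}
    - {"turn": [0, 0, 0.081], "dp": [0.8, -1, 0], "claw": 0.57}
    - {"turn": [0, 0, 0.081], "dp": [0.8, -1, 0], "claw": 0.57}

```text
t: 0.35
ee_pos: [345.5, 475.4, 221.4]
orientation: [-1.301, -1.055, 1.06]
ft_force: [1.7, -0.2, -0.7]
width: 71.2
```

Request:
jog_arm:
  steps:
    - {"turn": [0, 0, 0.081], "dp": [0.8, -1, 0], "claw": 0.57}
    - {"turn": [0, 0, 0.081], "dp": [0.8, -1, 0], "claw": 0.57}
    - {"turn": [0, 0, 0.081], "dp": [0.8, -1, 0], "claw": 0.57}

```text
t: 0.6
ee_pos: [410.6, 392.8, 221.0]
orientation: [-1.186, -1.248, 1.254]
ft_force: [0.3, -0.3, -0.2]
width: 51.8
```

Request:
jog_arm:
  steps:
    - {"turn": [0, 0, 0], "dp": [0.8, -1, -0.3], "claw": 0.57}
    - {"turn": [0, 0, 0], "dp": [0.8, -1, -0.3], "claw": 0.57}
    - {"turn": [0, 0, 0], "dp": [0.8, -1, -0.3], "claw": 0.57}
    - {"turn": [0, 0, 0], "dp": [0.8, -1, -0.3], "claw": 0.57}

```text
t: 0.93
ee_pos: [476.1, 309.0, 195.5]
orientation: [-1.188, -1.243, 1.253]
ft_force: [0.2, -0.6, 0.4]
width: 50.1
```

Run:
```python
from mv import *
plan([474,319.5,100],92.4)
```

```text
t 0.93 pos [476.1 309.  195.5] q [ 0.56  0.38  1.78 -0.01  0.99 -1.06] F [ 0.2 -0.6  0.4] w 50.1
dp [-0.027  0.131 -1.193] turn [ 0.0021 -0.0006 -0.0031] 0.7 alt [0.001 0.003 0.997]
```

Request:
jog_arm:
  steps:
    - {"turn": [0, 0, 0], "dp": [-0.03, 0.13, -0.2], "claw": 0.57}
    - {"turn": [0, 0, 0], "dp": [-0.03, 0.13, -0.3], "claw": 0.57}
    - {"turn": [0, 0, 0], "dp": [-0.03, 0.13, -0.6], "claw": 0.57}
    - {"turn": [0, 0, 0], "dp": [-0.03, 0.13, -0.6], "claw": 0.57}

```text
t: 1.27
ee_pos: [471.0, 318.6, 144.0]
orientation: [-1.186, -1.238, 1.259]
ft_force: [-1.0, -0.5, -0.1]
width: 49.9
```

Run:
```python
from mv import *
plan([474,319.5,99],92.4)
grab('side','s1')
a=cv2.imread('pics/s1.png');cv2.imwrite('pics/s1a.png',cv2.resize(a[180:340,240:480],None,fx=3,fy=3))
```

```text
t 1.27 pos [471.  318.6 144. ] q [ 0.58  0.45  1.8  -0.01  0.9  -1.04] F [-1.  -0.5 -0.1] w 49.9
dp [ 0.037  0.011 -0.563] turn [ 0.0032 -0.0023 -0.0035] 0.9 alt [0.004 0.005 0.997]
```

View pics/s1a.png

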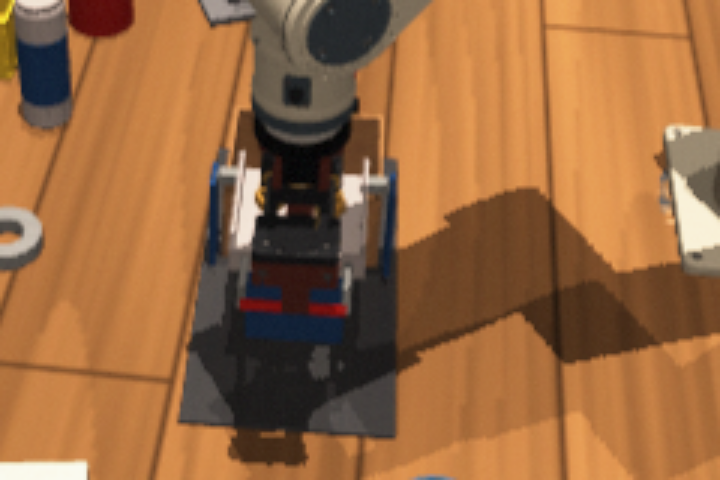

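The finger sits over the middle of the bar, with red showing on both sides at (262,305) and (330,310). I'll descend and close.

Request:
jog_arm:
  steps:
    - {"turn": [0, 0, 0], "dp": [0.04, 0.01, -0.3], "claw": 0.57}
    - {"turn": [0, 0, 0], "dp": [0.04, 0.01, -0.56], "claw": 0.57}
    - {"turn": [0, 0, 0], "dp": [0.04, 0.01, -0.56], "claw": 0.57}
    - {"turn": [0, 0, 0], "dp": [0.04, 0.01, -0.56], "claw": 0.3}
    - {"turn": [0, 0, 0], "dp": [0.04, 0.01, -0.56], "claw": 0.1}
    - {"turn": [0, 0, 0], "dp": [0.04, 0.01, -0.56], "claw": 0}
    - {"turn": [0, 0, 0], "dp": [0.04, 0.01, -0.56], "claw": 0}
    - {"turn": [0, 0, 0], "dp": [0.04, 0.01, -0.56], "claw": 0}

```text
t: 1.98
ee_pos: [475.4, 320.2, 101.9]
orientation: [-1.186, -1.241, 1.256]
ft_force: [-0.2, 1.0, -0.0]
width: 20.2
```

Run:
```python
from mv import *
plan([474,319.5,99],92.4)
yx=np.array([-.041,.999,0]);h=lambda a:yx*(175*np.cos(a)-14*np.sin(a))+np.array([0,0,175*np.sin(a)+14*np.cos(a)])
for a in np.arange(0,1.25,.1): print(round(a,2),((h(a)-h(0))/80).round(3))
```

```text
t 1.98 pos [475.4 320.2 101.9] q [ 0.57  0.52  1.82 -0.01  0.82 -1.04] F [-0.2  1.  -0. ] w 20.2
dp [-0.017 -0.009 -0.037] turn [ 0.0027 -0.0014 -0.0035] 0.8 alt [0.002 0.004 0.996]
0.0 [0. 0. 0.]
0.1 [ 0.001 -0.028  0.218]
0.2 [ 0.003 -0.078  0.431]
0.3 [ 0.006 -0.149  0.639]
0.4 [ 0.01  -0.241  0.838]
0.5 [ 0.014 -0.351  1.027]
0.6 [ 0.02  -0.48   1.205]
0.7 [ 0.026 -0.627  1.368]
0.8 [ 0.032 -0.788  1.516]
0.9 [ 0.04  -0.964  1.647]
1.0 [ 0.047 -1.152  1.76 ]
1.1 [ 0.055 -1.35   1.854]
1.2 [ 0.064 -1.556  1.927]
```

Still closing (20 mm). I'll let it finish and then start the lift.

Request:
jog_arm:
  steps:
    - {"turn": [0, 0, 0], "dp": [0, 0, 0], "claw": 0}
    - {"turn": [0, 0, 0], "dp": [0, 0, 0], "claw": 0}
    - {"turn": [0, 0, 0], "dp": [0, 0, 0], "claw": 0}

```text
t: 2.23
ee_pos: [475.7, 319.9, 102.6]
orientation: [-1.187, -1.241, 1.256]
ft_force: [0.1, -3.5, 5.5]
width: 8.8
```

Request:
jog_arm:
  steps:
    - {"turn": [0.012, 0, 0], "dp": [0, -0.03, 0.22], "claw": 0}
    - {"turn": [0.025, 0, 0], "dp": [0, -0.08, 0.43], "claw": 0}
    - {"turn": [0.037, 0, 0], "dp": [0.005, -0.15, 0.64], "claw": 0}
    - {"turn": [0.05, 0, 0], "dp": [0.01, -0.24, 0.84], "claw": 0}
    - {"turn": [0.05, 0, 0], "dp": [0.01, -0.24, 0.84], "claw": 0}

```text
t: 2.65
ee_pos: [476.6, 301.9, 173.0]
orientation: [-1.07, -1.317, 1.129]
ft_force: [-6.5, 12.6, 4.9]
width: 9.3
```

Run:
```python
from mv import *
plan([474,319.5,99],92.4)
grab('side','s2')
a=cv2.imread('pics/s2.png');cv2.imwrite('pics/s2a.png',cv2.resize(a[140:320,240:480],None,fx=3,fy=3))
```

```text
t 2.65 pos [476.6 301.9 173. ] q [ 0.47  0.37  1.86  0.19  0.85 -1.27] F [-6.5 12.6  4.9] w 9.3
dp [-0.033  0.22  -0.925] turn [-0.0495 -0.0006 -0.0028] 8.9 alt [ 0.001 -0.077  0.994]
```

View pics/s2a.png

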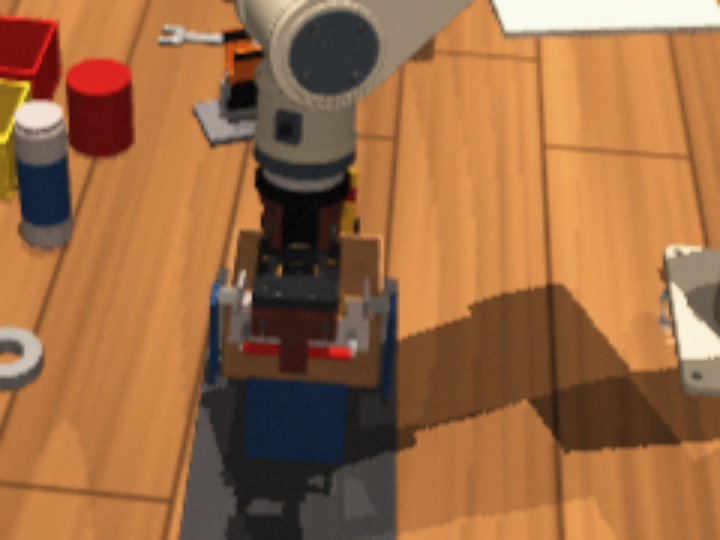

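Request:
jog_arm:
  steps:
    - {"turn": [0.01, 0, 0], "dp": [0, -0.15, 0.21], "claw": 0}
    - {"turn": [0.01, 0, 0], "dp": [0, -0.25, 0.34], "claw": 0}
    - {"turn": [0.02, 0, 0], "dp": [0.01, -0.37, 0.46], "claw": 0}
    - {"turn": [0.02, 0, 0], "dp": [0.015, -0.49, 0.57], "claw": 0}
    - {"turn": [0.02, 0, 0], "dp": [0.02, -0.61, 0.67], "claw": 0}
    - {"turn": [0.03, 0, 0], "dp": [0.03, -0.74, 0.76], "claw": 0}
    - {"turn": [0.03, 0, 0], "dp": [0.04, -0.88, 0.85], "claw": 0}
    - {"turn": [0.03, 0, 0], "dp": [0.04, -0.88, 0.85], "claw": 0}
    - {"turn": [0.03, 0, 0], "dp": [0.04, -0.88, 0.85], "claw": 0}

```text
t: 3.45
ee_pos: [480.0, 235.1, 244.4]
orientation: [-0.998, -1.359, 1.049]
ft_force: [-11.2, 14.2, 22.3]
width: 9.0
```

```bash
cat > bar.py <<'E'
from mv import *
plan([474,319.5,99],92.4)
o=ctrl.get_obs();M=R.from_rotvec(o['orientation']).as_matrix();g=o['ee_pos']-19*M[:,1]
r=g-np.array([481.3,144.7,105]);yy=r@np.array([-.041,.999,0]);print('grasp',g.round(1),'r',np.hypot(yy,r[2]),'angle',np.arctan2(r[2],yy)-.08)
E
python3 bar.py
python3 - <<'E'
from h import *
grab('side','s3');grab('top','t3')
a=cv2.imread('pics/s3.png');b=cv2.imread('pics/t3.png');cv2.imwrite('pics/s3a.png',np.hstack([cv2.resize(a[140:300,250:410],(400,400)),cv2.resize(b[150:270,200:320],(400,400))]))
E
```

```text
t 3.45 pos [480.  235.1 244.4] q [ 0.29  0.23  1.88  0.3   0.98 -1.49] F [-11.2  14.2  22.3] w 9.0
dp [-0.075  1.054 -1.817] turn [-0.0817  0.     -0.0022] 14.7 alt [-0.    -0.128  0.99 ]
grasp [480.  230.3 262.8] r 179.48502286644901 angle 0.9937390704066383
```

View pics/s3a.png

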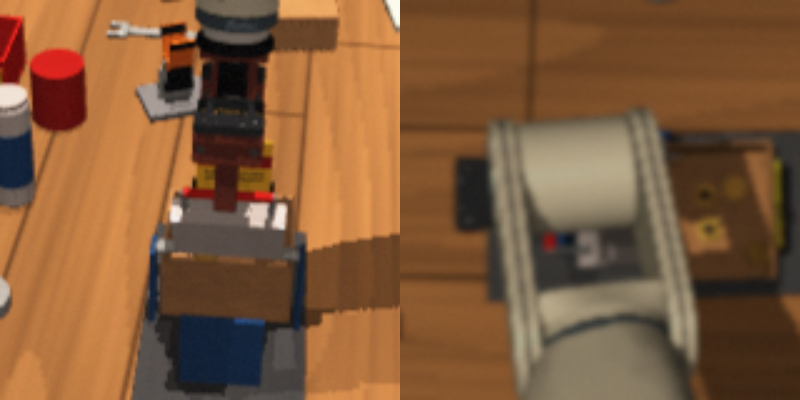

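Request:
jog_arm:
  steps:
    - {"turn": [0, 0, 0], "dp": [0, -0.15, 0.02], "claw": 0}
    - {"turn": [0, 0, 0], "dp": [0, -0.28, 0.04], "claw": 0}
    - {"turn": [0, 0, 0], "dp": [0, -0.28, 0.04], "claw": 0}
    - {"turn": [0, 0, 0], "dp": [0, -0.28, 0.04], "claw": 0}
    - {"turn": [0, 0, 0], "dp": [0, -0.28, 0.04], "claw": 0}

```text
t: 3.97
ee_pos: [481.4, 217.2, 252.9]
orientation: [-0.994, -1.366, 1.04]
ft_force: [-10.7, 13.2, 32.5]
width: 9.0
```

```bash
python3 bar.py
python3 - <<'E'
from h import *
grab('top','t4')
b=cv2.imread('pics/t4.png');cv2.imwrite('pics/t4a.png',cv2.resize(b[170:250,220:330],(770,560)))
E
```

```text
t 3.97 pos [481.4 217.2 252.9] q [ 0.25  0.21  1.89  0.31  0.99 -1.53] F [-10.7  13.2  32.5] w 9.0
dp [-0.093  1.279 -1.923] turn [-0.0847  0.0014 -0.0021] 15.3 alt [-0.002 -0.132  0.989]
grasp [481.4 212.2 271.2] r 179.353851496639 angle 1.1054200500297022
```

View pics/t4a.png

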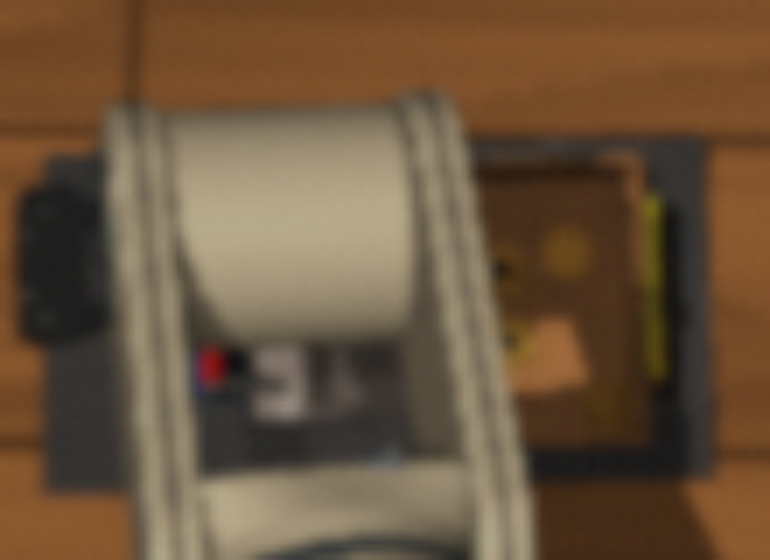

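Request:
jog_arm:
  steps:
    - {"turn": [0, 0, 0], "dp": [0, 0.03, 0.06], "claw": 0}
    - {"turn": [0, 0, 0], "dp": [0, 0.03, 0.06], "claw": 0}
    - {"turn": [0, 0, 0], "dp": [0, 0.03, 0.06], "claw": 0}

```text
t: 4.27
ee_pos: [478.8, 217.7, 255.0]
orientation: [-0.993, -1.36, 1.046]
ft_force: [-1.5, -5.4, -11.8]
width: 9.1
```

```bash
python3 bar.py
cat > down.py <<'E'
from mv import *
import sys
o=ctrl.get_obs();p=o['ee_pos']
a0=float(sys.argv[1]);r0=float(sys.argv[2]);t0=float(sys.argv[3])
for a in [float(v) for v in sys.argv[4:]]:
    r=176+(r0-176)*a/a0 ; t=np.radians(t0*a/a0); s=r*np.cos(a+.08)
    g=np.array([481.3-.041*s,144.7+.999*s,105+r*np.sin(a+.08)])
    T=g+19*np.array([0,np.sin(t),-np.cos(t)])
    print(a,((T-p)/80).round(3),'turn x',((t-np.radians(t0))/np.pi).round(3))
E
python3 down.py 1.1 181 15.3 1.0 .9 .8 .7 .6
```

```text
t 4.27 pos [478.8 217.7 255. ] q [ 0.26  0.21  1.88  0.3   1.   -1.52] F [ -1.5  -5.4 -11.8] w 9.1
dp [-0.059  1.272 -1.949] turn [-0.0832 -0.0005 -0.0023] 15.0 alt [ 0.001 -0.13   0.989]
grasp [478.8 212.8 273.3] r 181.59082602827328 angle 1.1059646692509555
1.0 [-0.012  0.207 -0.115] turn x -0.008
0.9 [-0.02   0.391 -0.237] turn x -0.015
0.8 [-0.027  0.562 -0.377] turn x -0.023
0.7 [-0.033  0.718 -0.533] turn x -0.031
0.6 [-0.039  0.857 -0.705] turn x -0.039
```

Request:
jog_arm:
  steps:
    - {"turn": [-0.008, 0, 0], "dp": [-0.01, 0.2, -0.12], "claw": 0}
    - {"turn": [-0.015, 0, 0], "dp": [-0.02, 0.39, -0.24], "claw": 0}
    - {"turn": [-0.023, 0, 0], "dp": [-0.03, 0.56, -0.38], "claw": 0}
    - {"turn": [-0.031, 0, 0], "dp": [-0.03, 0.72, -0.53], "claw": 0}
    - {"turn": [-0.039, 0, 0], "dp": [-0.04, 0.86, -0.7], "claw": 0}
    - {"turn": [-0.039, 0, 0], "dp": [-0.04, 0.86, -0.7], "claw": 0}

```text
t: 4.77
ee_pos: [476.0, 288.1, 197.3]
orientation: [-1.084, -1.309, 1.143]
ft_force: [4.0, -1.3, -1.7]
width: 8.6
```

```bash
python3 bar.py; python3 down.py 1.1 181 15.3 .6 .5 .4 .3 .2 .1 0
```

```text
t 4.77 pos [476.  288.1 197.3] q [ 0.45  0.33  1.85  0.16  0.91 -1.26] F [ 4.  -1.3 -1.7] w 8.6
dp [-0.024  0.393 -1.228] turn [-0.0437 -0.0003 -0.0027] 7.9 alt [ 0.001 -0.068  0.995]
grasp [476.  285.5 216.1] r 179.38841276551275 angle 0.5877331536226014
0.6 [-0.004 -0.022  0.017] turn x -0.039
0.5 [-0.01   0.099 -0.168] turn x -0.046
0.4 [-0.014  0.2   -0.363] turn x -0.054
0.3 [-0.018  0.282 -0.568] turn x -0.062
0.2 [-0.02   0.342 -0.779] turn x -0.07
0.1 [-0.022  0.381 -0.996] turn x -0.077
0.0 [-0.023  0.398 -1.215] turn x -0.085
```

Request:
jog_arm:
  steps:
    - {"turn": [-0.006, 0, 0], "dp": [-0.01, 0.1, -0.17], "claw": 0}
    - {"turn": [-0.014, 0, 0], "dp": [-0.01, 0.2, -0.36], "claw": 0}
    - {"turn": [-0.022, 0, 0], "dp": [-0.02, 0.28, -0.57], "claw": 0}
    - {"turn": [-0.03, 0, 0], "dp": [-0.02, 0.34, -0.78], "claw": 0}
    - {"turn": [-0.04, 0, 0], "dp": [-0.02, 0.38, -0.99], "claw": 0}
    - {"turn": [-0.04, 0, 0], "dp": [-0.02, 0.38, -0.99], "claw": 0}

```text
t: 5.27
ee_pos: [474.7, 319.2, 115.7]
orientation: [-1.177, -1.251, 1.241]
ft_force: [3.7, -0.9, -1.5]
width: 9.2
```

```bash
python3 bar.py
```

```text
t 5.27 pos [474.7 319.2 115.7] q [ 0.57  0.49  1.82  0.01  0.83 -1.06] F [ 3.7 -0.9 -1.5] w 9.2
dp [-0.009  0.004 -0.209] turn [-0.003  -0.0004 -0.0032] 0.8 alt [ 0.001 -0.005  0.997]
grasp [474.7 319.  134.7] r 176.8818060572975 angle 0.08883417223244618
```

Lowering the last ~14 mm to level, then opening.

Request:
jog_arm:
  steps:
    - {"turn": [-0.003, 0, 0], "dp": [0, 0.005, -0.1], "claw": 0}
    - {"turn": [-0.003, 0, 0], "dp": [0, 0.01, -0.17], "claw": 0}
    - {"turn": [-0.003, 0, 0], "dp": [0, 0.01, -0.17], "claw": 0}
    - {"turn": [-0.003, 0, 0], "dp": [0, 0.01, -0.17], "claw": 0.3}
    - {"turn": [-0.003, 0, 0], "dp": [0, 0.01, -0.17], "claw": 0.55}
    - {"turn": [-0.003, 0, 0], "dp": [0, 0.01, -0.17], "claw": 0.55}
    - {"turn": [-0.003, 0, 0], "dp": [0, 0.01, -0.17], "claw": 0.55}
    - {"turn": [-0.003, 0, 0], "dp": [0, 0.01, -0.17], "claw": 0.55}

```text
t: 5.93
ee_pos: [474.5, 319.8, 101.9]
orientation: [-1.183, -1.246, 1.248]
ft_force: [-0.8, 0.9, -0.2]
width: 39.0
```

```bash
python3 bar.py
```

```text
t 5.93 pos [474.5 319.8 101.9] q [ 0.57  0.51  1.82  0.    0.81 -1.05] F [-0.8  0.9 -0.2] w 39.0
dp [-0.007 -0.004 -0.036] turn [ 0.0001 -0.0005 -0.0031] 0.6 alt [0.001 0.    0.997]
grasp [474.6 319.8 120.9] r 175.9280647203859 angle 0.01041235418825237
```

Request:
jog_arm:
  steps:
    - {"turn": [0, 0, 0], "dp": [0, 0, 0.4], "claw": 0.55}
    - {"turn": [0, 0, 0], "dp": [0, 0, 0.8], "claw": 0.55}
    - {"turn": [0, 0, 0], "dp": [0, 0, 1], "claw": 0.55}

```text
t: 6.18
ee_pos: [475.5, 320.4, 184.6]
orientation: [-1.184, -1.248, 1.246]
ft_force: [0.6, 0.3, -0.1]
width: 48.4
```

Request:
jog_arm:
  steps:
    - {"turn": [0, 0, 0], "dp": [0, 0, 0.5], "claw": 0.55}
    - {"turn": [0, 0, 0], "dp": [0, 0, 0.9], "claw": 0.55}
    - {"turn": [0, 0, 0], "dp": [0, 0, 0.9], "claw": 0.55}

```text
t: 6.43
ee_pos: [478.5, 322.4, 263.5]
orientation: [-1.187, -1.258, 1.237]
ft_force: [1.0, -0.4, 0.6]
width: 48.3
```

Request:
jog_arm:
  steps:
    - {"turn": [0, 0, -0.11], "dp": [0.18, -1, 0], "claw": 0.9}
    - {"turn": [0, 0, -0.11], "dp": [0.18, -1, 0], "claw": 0.9}
    - {"turn": [0, 0, -0.11], "dp": [0.18, -1, 0], "claw": 0.9}

```text
t: 6.68
ee_pos: [493.5, 238.0, 263.6]
orientation: [-1.343, -0.993, 0.975]
ft_force: [0.4, 0.2, -0.3]
width: 65.1
```

Request:
jog_arm:
  steps:
    - {"turn": [0, 0, -0.11], "dp": [0.18, -1, 0], "claw": 0.9}
    - {"turn": [0, 0, -0.11], "dp": [0.18, -1, 0], "claw": 0.9}
    - {"turn": [0, 0, -0.11], "dp": [0.18, -1, 0], "claw": 0.9}

```text
t: 6.93
ee_pos: [508.1, 153.1, 263.0]
orientation: [-1.46, -0.72, 0.707]
ft_force: [0.8, 0.4, -0.2]
width: 79.0
```

Request:
jog_arm:
  steps:
    - {"turn": [0, 0, -0.11], "dp": [0.18, -1, 0], "claw": 0.9}
    - {"turn": [0, 0, -0.11], "dp": [0.18, -1, 0], "claw": 0.9}
    - {"turn": [0, 0, -0.11], "dp": [0.18, -1, 0], "claw": 0.9}

```text
t: 7.18
ee_pos: [522.9, 68.2, 262.5]
orientation: [-1.539, -0.443, 0.434]
ft_force: [0.5, -0.2, 0.0]
width: 79.0
```

Request:
jog_arm:
  steps:
    - {"turn": [0, 0, -0.11], "dp": [0.18, -1, 0], "claw": 0.9}
    - {"turn": [0, 0, -0.11], "dp": [0.18, -1, 0], "claw": 0.9}
    - {"turn": [0, 0, -0.11], "dp": [0.18, -1, 0], "claw": 0.9}

```text
t: 7.43
ee_pos: [537.9, -16.8, 262.0]
orientation: [-1.58, -0.163, 0.158]
ft_force: [0.8, 0.2, 0.6]
width: 78.7
```

Request:
jog_arm:
  steps:
    - {"turn": [0, 0, -0.11], "dp": [0.18, -1, 0], "claw": 0.9}
    - {"turn": [0, 0, -0.11], "dp": [0.18, -1, 0], "claw": 0.9}
    - {"turn": [0, 0, -0.11], "dp": [0.18, -1, 0], "claw": 0.9}

```text
t: 7.68
ee_pos: [553.0, -101.9, 261.6]
orientation: [-1.585, 0.118, -0.12]
ft_force: [0.4, -0.0, -0.5]
width: 78.9
```

Request:
jog_arm:
  steps:
    - {"turn": [0, 0, -0.11], "dp": [0.18, -1, 0], "claw": 0.9}
    - {"turn": [0, 0, -0.11], "dp": [0.18, -1, 0], "claw": 0.9}
    - {"turn": [0, 0, -0.11], "dp": [0.18, -1, 0], "claw": 0.9}

```text
t: 7.93
ee_pos: [568.1, -187.3, 261.0]
orientation: [-1.553, 0.398, -0.397]
ft_force: [-0.9, -0.8, 0.3]
width: 78.9
```

Run:
```python
from mv import *
plan([592.5,-288,200],-67)
grab('side','s5');grab('top','t5')
a=cv2.imread('pics/s5.png');b=cv2.imread('pics/t5.png');cv2.imwrite('pics/s5a.png',np.hstack([cv2.resize(a[190:310,280:400],(400,400)),cv2.resize(b[160:260,215:335],(400,400))]))
```

```text
t 7.93 pos [ 568.1 -187.3  261. ] q [-0.33  0.34  1.66 -0.02  1.14  0.19] F [-0.9 -0.8  0.3] w 78.9
dp [ 0.305 -1.259 -0.763] turn [ 0.005  -0.0036 -0.211 ] 38.0 alt [0.005 0.006 0.789]
```

View pics/s5a.png

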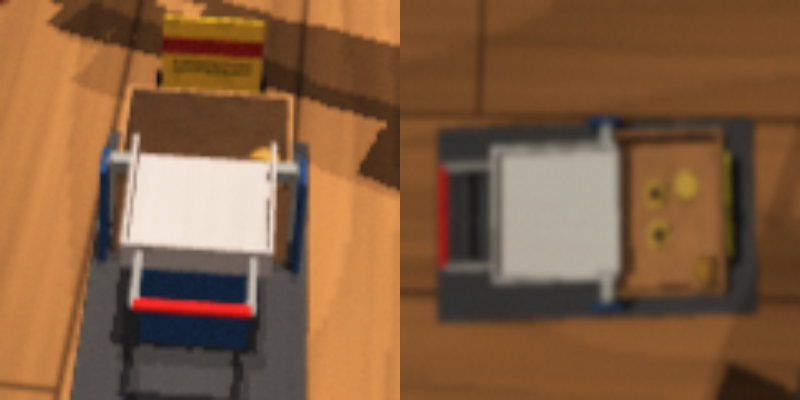

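The pan is empty and level, and the carton holds all four fittings at (652,192), (685,183), (660,235) and (707,268) in the right-hand view. On to the clip.

Request:
jog_arm:
  steps:
    - {"turn": [0.003, -0.002, -0.11], "dp": [0.2, -0.9, 0], "claw": 0.9}
    - {"turn": [0.003, -0.002, -0.11], "dp": [0.2, -0.9, 0], "claw": 0.9}
    - {"turn": [0.003, -0.002, -0.11], "dp": [0.2, -0.9, 0], "claw": 0.9}

```text
t: 8.28
ee_pos: [584.0, -258.8, 260.2]
orientation: [-1.474, 0.665, -0.664]
ft_force: [-0.6, 0.6, 0.0]
width: 79.2
```

Request:
jog_arm:
  steps:
    - {"turn": [0.002, -0.002, -0.1], "dp": [0.1, -0.33, -0.6], "claw": 0.9}
    - {"turn": [0.002, -0.002, -0.1], "dp": [0.1, -0.33, -0.6], "claw": 0.9}
    - {"turn": [0.002, -0.002, -0.1], "dp": [0.1, -0.33, -0.6], "claw": 0.9}
    - {"turn": [0.002, -0.002, -0.1], "dp": [0.1, -0.33, -0.6], "claw": 0.9}

```text
t: 8.62
ee_pos: [591.1, -284.0, 210.2]
orientation: [-1.373, 0.905, -0.902]
ft_force: [-0.8, -0.2, -0.4]
width: 78.9
```

Run:
```python
from mv import *
plan([592.5,-288,90],-67)
grab('side','s6');grab('top','t6')
a=cv2.imread('pics/s6.png');b=cv2.imread('pics/t6.png');cv2.imwrite('pics/s6a.png',np.hstack([cv2.resize(a[100:220,260:380],(400,400)),cv2.resize(b[140:240,335:455],(400,400))]))
```

```text
t 8.62 pos [ 591.1 -284.   210.2] q [-0.47  0.48  1.57  0.    1.1   0.69] F [-0.8 -0.2 -0.4] w 78.9
dp [ 0.018 -0.05  -1.503] turn [-0.0008 -0.0003 -0.002 ] 0.4 alt [ 0.    -0.001  0.998]
```

View pics/s6a.png

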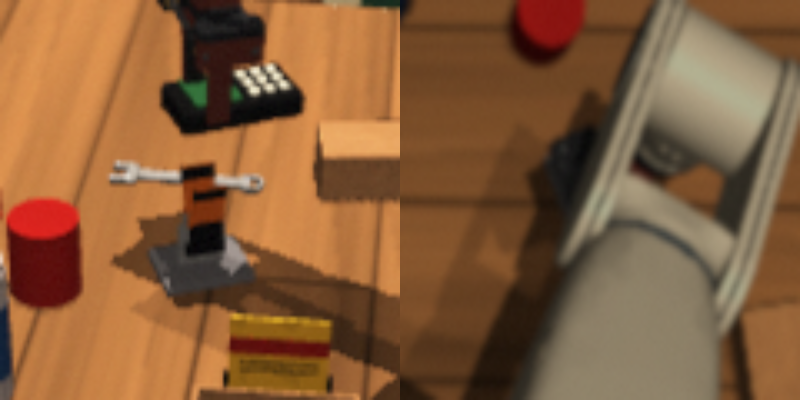

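Request:
jog_arm:
  steps:
    - {"turn": [0, 0, 0], "dp": [0.02, -0.05, -0.4], "claw": 0.9}
    - {"turn": [0, 0, 0], "dp": [0.02, -0.05, -0.8], "claw": 0.9}
    - {"turn": [0, 0, 0], "dp": [0.02, -0.05, -0.9], "claw": 0.9}
    - {"turn": [0, 0, 0], "dp": [0.02, -0.05, -0.9], "claw": 0.9}

```text
t: 9.05
ee_pos: [592.2, -286.5, 138.1]
orientation: [-1.376, 0.901, -0.895]
ft_force: [-0.6, 0.3, -0.6]
width: 79.0
```

Run:
```python
from mv import *
plan([592.5,-288,88],-67)
grab('side','s7')
a=cv2.imread('pics/s7.png');cv2.imwrite('pics/s7a.png',cv2.resize(a[100:220,260:380],(600,600)))
```

```text
t 9.05 pos [ 592.2 -286.5  138.1] q [-0.47  0.57  1.6   0.    0.97  0.68] F [-0.6  0.3 -0.6] w 79.0
dp [ 0.004 -0.018 -0.627] turn [-0.0011 -0.0007 -0.0044] 0.8 alt [ 0.001 -0.002  0.996]
```

View pics/s7a.png

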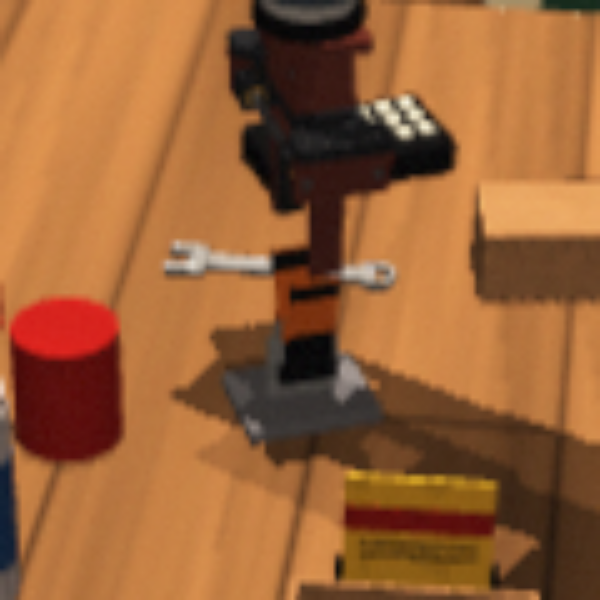

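Run:
```python
from h import *
d=dict(np.load('pics/s7.npz'));p=cloud(d)
hsv=cv2.cvtColor(d['img'],cv2.COLOR_RGB2HSV)
def show(z0,z1):
    m=(abs(p[...,2]-(z0+z1)/2)<(z1-z0)/2)&(p[...,0]>540)&(p[...,0]<650)&(p[...,1]>-340)&(p[...,1]<-210)
    c,s=np.cos(np.radians(23)),np.sin(np.radians(23))
    q=p[m];e=np.stack([(q[:,0]-592.5)*c+(q[:,1]+288)*s,-(q[:,0]-592.5)*s+(q[:,1]+288)*c],1)
    near=e[:,1]>5
    print(z0,z1,m.sum(),'near x',np.percentile(e[near,0],[2,50,98]).round(1) if near.any() else '','y',np.median(e[near,1]).round(1),'far x',np.percentile(e[~near,0],[2,50,98]).round(1) if (~near).any() else '', np.percentile(e[~near,1],[5,50,95]).round(1) if (~near).any() else '')
for z in [(30,60),(75,90),(90,105),(105,118),(118,124),(128,134),(140,150),(150,160),(160,180)]:show(*z)
for P in [(592.5,-288,68),(592.5,-288,138),(592.5,-288,122)]: 
    u=proj(d,np.array(P));print((u[0]-260)*5,(u[1]-100)*5)
d=dict(np.load('pics/side0.npz'));p=cloud(d);print('initial')
for z in [(75,90),(90,105),(105,118),(118,126)]:show(*z)
d=dict(np.load('pics/top0.npz'));p=cloud(d);print('top')
for z in [(75,90),(90,105),(105,118),(118,126)]:show(*z)
```

```text
30 60 102 near x [-20.7   1.9  19.8] y 7.6 far x [-24.8  11.   28.1] [-7.8  0.7  4.7]
75 90 48 near x [-15.6  -1.4  16.3] y 10.4 far x [-10.6  15.4  21. ] [-23.8 -11.7   2.9]
90 105 47 near x [-18.    1.4  16. ] y 15.7 far x [-12.    9.6  17.8] [-26.8 -20.8 -15.1]
105 118 58 near x [-18.7  -1.   16.4] y 17.5 far x [-8.6  5.3 17.3] [-32.7 -24.  -16.5]
118 124 26 near x [-15.5   2.3  16.5] y 20.4 far x [-8.5  5.5 17.4] [-32.3 -26.4 -22.3]
128 134 0 near x  y nan far x  
140 150 25 near x [-11.4  -0.5   9.1] y 42.8 far x [-6.9  4.1 12.1] [-51.5 -44.  -38.6]
150 160 28 near x [-11.6  -1.1  10.2] y 43.8 far x [ 0.2  8.6 13.2] [-51.3 -43.8 -39.3]
160 180 47 near x [-10.8   2.   11.7] y 46.3 far x [ 3.8 11.5 13. ] [-53.8 -42.6 -37.1]
304.9594167311173 329.6672487979339
306.162997316155 244.96861417666366
305.8829766400427 264.674290080128
initial
75 90 49 near x [-15.3   3.9  18.2] y 10.9 far x [-20.2  16.   22.1] [-22.3  -8.    3.7]
90 105 50 near x [-17.7   0.   16.2] y 15.4 far x [-15.7   7.9  17.6] [-25.3 -20.3 -13.4]
105 118 65 near x [-15.1   0.6  15.8] y 20.5 far x [-16.9   1.8  17.3] [-31.5 -23.4 -15.3]
118 126 39 near x [-17.2   0.4  16.8] y 21.2 far x [-16.4   0.1  17.8] [-31.5 -26.6 -18.9]
top
75 90 34 near x [-20.7 -10.4  11.1] y 5.3 far x [-22.3  -2.7  14.1] [-16.5 -11.6   0.5]
90 105 18 near x [-2.7 -2.7 -2.7] y 14.8 far x [-16.2  -0.6  13.5] [-18.6 -16.9 -13.3]
105 118 35 near x [-17.9  -2.6  12.1] y 23.6 far x [-19.4  -3.1  14.7] [-24.4 -20.5 -17.9]
118 126 11 near x [-6.9  4.9 12.9] y 25.0 far x [-14.9  -2.4  11.8] [-24.8 -22.9 -21. ]
  return _methods._mean(a, axis=axis, dtype=dtype,
  ret = ret.dtype.type(ret / rcount)
```

The depth data puts the finger within about 1–2 mm of the handle centre, so I'll descend and pinch.

Request:
jog_arm:
  steps:
    - {"turn": [0, 0, 0], "dp": [0, -0.01, -0.35], "claw": 0.9}
    - {"turn": [0, 0, 0], "dp": [0, -0.01, -0.61], "claw": 0.9}
    - {"turn": [0, 0, 0], "dp": [0, -0.01, -0.61], "claw": 0.9}
    - {"turn": [0, 0, 0], "dp": [0, -0.01, -0.61], "claw": 0.7}
    - {"turn": [0, 0, 0], "dp": [0, -0.01, -0.61], "claw": 0.6}
    - {"turn": [0, 0, 0], "dp": [0, -0.01, -0.61], "claw": 0.5}
    - {"turn": [0, 0, 0], "dp": [0, -0.01, -0.61], "claw": 0.4}
    - {"turn": [0, 0, 0], "dp": [0, -0.01, -0.61], "claw": 0.3}
    - {"turn": [0, 0, 0], "dp": [0, -0.01, -0.61], "claw": 0.2}
    - {"turn": [0, 0, 0], "dp": [0, -0.01, -0.61], "claw": 0.1}
    - {"turn": [0, 0, 0], "dp": [0, -0.01, -0.61], "claw": 0.1}
    - {"turn": [0, 0, 0], "dp": [0, -0.01, -0.61], "claw": 0.1}

```text
t: 10.1
ee_pos: [595.1, -288.4, 94.6]
orientation: [-1.374, 0.896, -0.901]
ft_force: [-1.8, 1.3, 14.4]
width: 24.9
```

Run:
```python
from mv import *
plan([592.5,-288,88],-67)
grab('side','s8')
a=cv2.imread('pics/s8.png');cv2.imwrite('pics/s8a.png',cv2.resize(a[110:210,270:370],(600,600)))
```

```text
t 10.1 pos [ 595.1 -288.4   94.6] q [-0.47  0.63  1.62  0.    0.89  0.68] F [-1.8  1.3 14.4] w 24.9
dp [-0.033  0.006 -0.082] turn [-0.0003  0.0014 -0.0041] 0.8 alt [-0.002 -0.     0.996]
```

View pics/s8a.png

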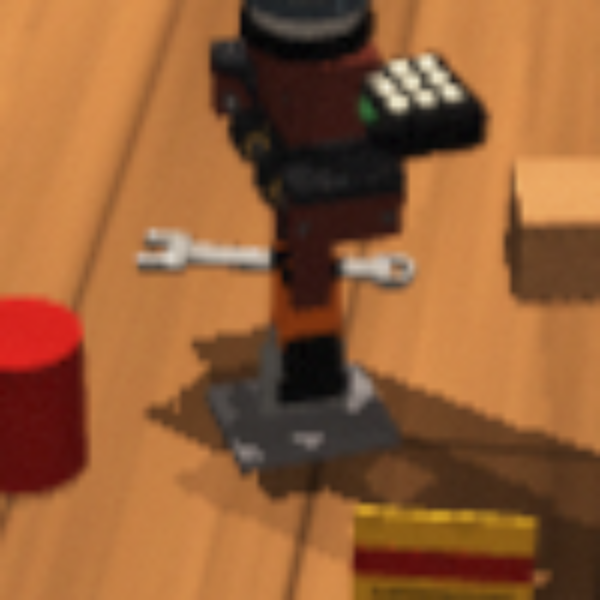

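Pinched to 24.9 mm, so the clip is at its open stop. I'll lift straight up.

Request:
jog_arm:
  steps:
    - {"turn": [0, 0, 0], "dp": [-0.01, 0, 0.15], "claw": 0.1}
    - {"turn": [0, 0, 0], "dp": [-0.01, 0, 0.35], "claw": 0.1}
    - {"turn": [0, 0, 0], "dp": [-0.01, 0, 0.6], "claw": 0.1}
    - {"turn": [0, 0, 0], "dp": [-0.01, 0, 0.85], "claw": 0.1}
    - {"turn": [0, 0, 0], "dp": [-0.01, 0, 1], "claw": 0.1}
    - {"turn": [0, 0, 0], "dp": [-0.01, 0, 1], "claw": 0.1}

```text
t: 10.65
ee_pos: [596.1, -289.4, 178.3]
orientation: [-1.374, 0.891, -0.906]
ft_force: [-0.0, -0.4, 0.3]
width: 25.6
```

Run:
```python
from mv import *
plan([486.5,12,260],-87.6)
grab('side','s9')
a=cv2.imread('pics/s9.png');cv2.imwrite('pics/s9a.png',cv2.resize(a[90:210,260:380],(600,600)))
```

```text
t 10.65 pos [ 596.1 -289.4  178.3] q [-0.47  0.52  1.58  0.    1.03  0.68] F [-0.  -0.4  0.3] w 25.6
dp [-1.37   3.768  1.021] turn [ 0.0012  0.0029 -0.1186] 21.4 alt [-0.004  0.002  0.881]
```

View pics/s9a.png

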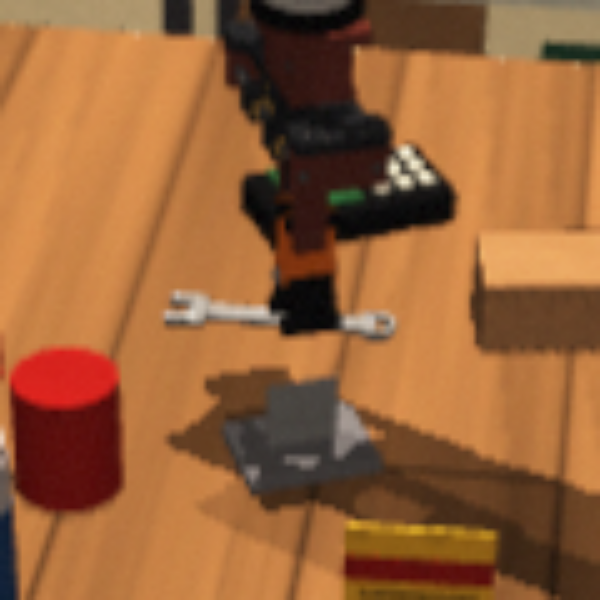

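The clip is off its fin and held open, its jaws at (305,305). I'll raise it and carry it towards the ticket.

Request:
jog_arm:
  steps:
    - {"turn": [0, 0, 0], "dp": [0, 0, 0.4], "claw": 0.1}
    - {"turn": [0, 0, 0], "dp": [0, 0, 0.8], "claw": 0.1}
    - {"turn": [0, 0, 0], "dp": [0, 0, 1], "claw": 0.1}

```text
t: 10.95
ee_pos: [595.8, -289.3, 258.4]
orientation: [-1.374, 0.891, -0.905]
ft_force: [-0.0, -0.2, -0.1]
width: 25.6
```

Request:
jog_arm:
  steps:
    - {"turn": [0, 0, -0.03], "dp": [-0.35, 1, 0.1], "claw": 0.1}
    - {"turn": [0, 0, -0.03], "dp": [-0.35, 1, 0.1], "claw": 0.1}
    - {"turn": [0, 0, -0.03], "dp": [-0.35, 1, 0.1], "claw": 0.1}
    - {"turn": [0, 0, -0.03], "dp": [-0.35, 1, 0.1], "claw": 0.1}

```text
t: 11.28
ee_pos: [566.8, -207.5, 265.6]
orientation: [-1.342, 0.962, -0.974]
ft_force: [-0.4, -0.3, -0.8]
width: 25.4
```

Request:
jog_arm:
  steps:
    - {"turn": [0, 0, -0.05], "dp": [-0.4, 1, 0], "claw": 0.1}
    - {"turn": [0, 0, -0.05], "dp": [-0.4, 1, 0], "claw": 0.1}
    - {"turn": [0, 0, -0.05], "dp": [-0.4, 1, 0], "claw": 0.1}
    - {"turn": [0, 0, -0.05], "dp": [-0.4, 1, 0], "claw": 0.1}

```text
t: 11.62
ee_pos: [534.2, -126.5, 264.7]
orientation: [-1.283, 1.079, -1.089]
ft_force: [0.2, -0.6, -1.0]
width: 25.4
```

Request:
jog_arm:
  steps:
    - {"turn": [0, 0, -0.037], "dp": [-0.45, 0.8, 0], "claw": 0.1}
    - {"turn": [0, 0, -0.037], "dp": [-0.45, 0.8, 0], "claw": 0.1}
    - {"turn": [0, 0, -0.037], "dp": [-0.45, 0.8, 0], "claw": 0.1}
    - {"turn": [0, 0, -0.037], "dp": [-0.45, 0.8, 0], "claw": 0.1}

```text
t: 11.95
ee_pos: [498.6, -62.9, 264.5]
orientation: [-1.233, 1.164, -1.175]
ft_force: [0.2, 0.8, -0.2]
width: 25.2
```

Run:
```python
from mv import *
plan([486.5,12,270],-87.6)
grab('side','s10');grab('top','t10')
a=cv2.imread('pics/s10.png');b=cv2.imread('pics/t10.png');cv2.imwrite('pics/s10a.png',np.hstack([cv2.resize(a[110:230,280:400],(400,400)),cv2.resize(b[150:270,270:390],(400,400))]))
```

```text
t 11.95 pos [498.6 -62.9 264.5] q [-0.15  0.19  1.86 -0.    1.09  1.37] F [ 0.2  0.8 -0.2] w 25.2
dp [-0.152  0.937  0.069] turn [ 0.0013  0.0016 -0.0038] 0.8 alt [-0.002  0.002  0.996]
```

View pics/s10a.png

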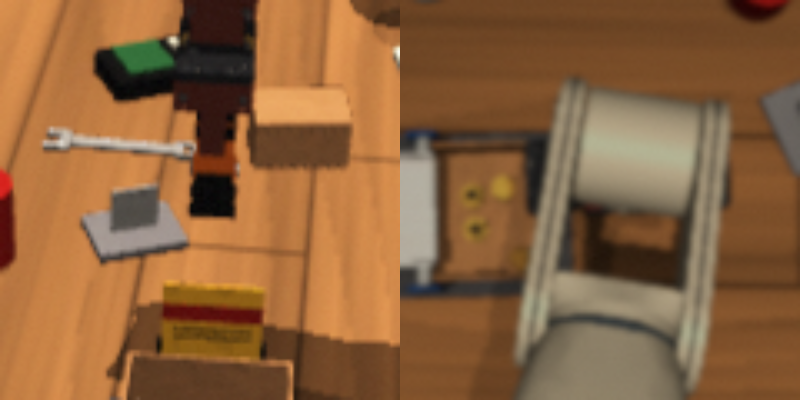

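Run:
```python
from mv import *
o=ctrl.get_obs()
d=dict(np.load('pics/s10.npz'));p=cloud(d);hsv=cv2.cvtColor(d['img'],cv2.COLOR_RGB2HSV)
def fr(q): 
    c,s=np.cos(np.radians(2.4)),np.sin(np.radians(2.4));r=q-o['ee_pos'];return np.stack([r[:,0]*c+r[:,1]*s,-r[:,0]*s+r[:,1]*c,r[:,2]],1)
reg=(abs(p[...,0]-500)<60)&(abs(p[...,1]+62)<60)
for z0,z1 in [(180,200),(200,210),(210,220),(220,235),(235,250),(250,260),(265,275),(275,290),(290,310)]:
    m=reg&(p[...,2]>z0)&(p[...,2]<z1)
    if m.sum()>3: e=fr(p[m]);print(z0,z1,m.sum(),'x',np.percentile(e[:,0],[3,50,97]).round(1),'mid',((e[:,0].max()+e[:,0].min())/2).round(1),'y',np.percentile(e[:,1],[5,50,95]).round(1))
m=reg&(p[...,2]>170)&(p[...,2]<300);print('zmin',np.sort(p[m][:,2])[:12].round(1))
# ticket
for f in('s10','side0','t10','top0'):
    d=dict(np.load('pics/%s.npz'%f));p=cloud(d)
    m=(abs(p[...,0]-487)<60)&(abs(p[...,1]-12)<14)&(p[...,2]>120)&(p[...,2]<172)
    q=p[m]
    if len(q): print(f,len(q),'x',q[:,0].min().round(1),q[:,0].max().round(1),'y',np.percentile(q[:,1],[5,50,95]).round(1),'z',np.percentile(q[:,2],[5,95]).round(1))
```

```text
200 210 33 x [-22.5  -1.6  18.2] mid -2.2 y [-15.1  15.8  20. ]
210 220 47 x [-22.   -4.1  18.5] mid -1.8 y [-13.9  14.3  21.3]
220 235 58 x [-18.6  -1.   14.3] mid -2.1 y [ 6.7 13.2 18. ]
235 250 66 x [-23.   -2.9  18.4] mid -2.3 y [-0.3  9.7 15.3]
250 260 39 x [-20.1  -2.5  16. ] mid -2.0 y [-3.5  9.2 14.7]
265 275 23 x [-17.7  -7.9  12.8] mid -3.1 y [ 5.6 12.6 20.2]
275 290 55 x [-18.8  -4.6  13.4] mid -2.1 y [-8.7 16.3 22.8]
290 310 60 x [-17.7  -1.4  14. ] mid -1.8 y [-9.5 19.5 24.4]
zmin [202.4 202.9 202.9 203.5 204.1 204.5 205.1 205.3 205.6 206.  206.1 206.5]
s10 413 x 443.1 532.1 y [ 5.8 10.8 16.1] z [122.1 168.3]
side0 416 x 443.0 532.1 y [ 6.3 11.  16.2] z [122.9 168.6]
top0 33 x 439.5 528.8 y [10.  13.9 14.7] z [132.3 166.8]
```

Request:
jog_arm:
  steps:
    - {"turn": [0.001, 0.002, -0.004], "dp": [-0.07, 0.4, 0], "claw": 0.1}
    - {"turn": [0.001, 0.002, -0.004], "dp": [-0.13, 0.8, 0], "claw": 0.1}
    - {"turn": [0.001, 0.002, -0.004], "dp": [-0.13, 0.93, 0], "claw": 0.1}
    - {"turn": [0.001, 0.002, -0.004], "dp": [-0.13, 0.93, 0], "claw": 0.1}
    - {"turn": [0.001, 0.002, -0.004], "dp": [-0.13, 0.93, 0], "claw": 0.1}

```text
t: 12.47
ee_pos: [490.0, 9.9, 264.7]
orientation: [-1.229, 1.179, -1.181]
ft_force: [0.0, 0.2, -1.3]
width: 25.2
```

Run:
```python
from mv import *
plan([488,11.5,211],-87.6)
o=ctrl.get_obs()
d=grab('side','s11');d2=grab('top','t11')
p=cloud(d);a=cv2.imread('pics/s11.png');b=cv2.imread('pics/t11.png')
cv2.imwrite('pics/s11a.png',np.hstack([cv2.resize(a[130:230,290:390],(400,400),interpolation=cv2.INTER_CUBIC),cv2.resize(b[160:260,260:360],(400,400))]))
reg=(abs(p[...,0]-487)<60)&(abs(p[...,1]-12)<60)
for z0,z1 in [(120,140),(140,155),(155,168),(190,202),(202,212),(212,222),(222,236),(236,250)]:
    m=reg&(p[...,2]>z0)&(p[...,2]<z1)
    if m.sum()>3: e=p[m];print(z0,z1,m.sum(),'x',np.percentile(e[:,0],[3,50,97]).round(1),'mid',((e[:,0].max()+e[:,0].min())/2).round(1),'y',np.percentile(e[:,1],[5,50,95]).round(1))
```

```text
t 12.47 pos [490.    9.9 264.7] q [-0.    0.17  1.88 -0.    1.09  1.53] F [ 0.   0.2 -1.3] w 25.2
dp [-0.025  0.021 -0.671] turn [ 0.0005 -0.      0.0005] 0.1 alt [-0.    -0.001 -0.999]
120 140 152 x [446.  486.1 530.6] mid 487.5 y [ 6.1 11.1 16. ]
140 155 114 x [447.6 489.7 530.1] mid 488.1 y [ 5.6 11.  15. ]
155 168 107 x [445.8 486.8 529.2] mid 487.5 y [ 6.5 10.6 16.1]
202 212 38 x [467.6 489.2 507.9] mid 487.6 y [-5.3 25.6 29. ]
212 222 53 x [468.  485.7 508.3] mid 488.0 y [-3.4 24.4 28.3]
222 236 60 x [471.5 488.7 503.4] mid 488.2 y [16.4 20.8 27.8]
236 250 63 x [467.3 486.6 507.7] mid 488.8 y [13.3 17.4 22.7]
```

View pics/s11a.png

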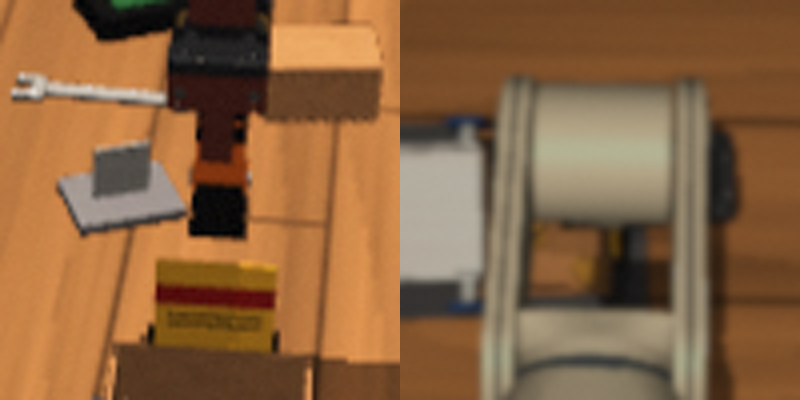

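The jaws are centred on the ticket in x (487.6 vs 487.5). In y the card lies about 9.5–13 and the jaws are centred at about 10. I'll go down slowly.

Request:
jog_arm:
  steps:
    - {"turn": [0, 0, 0], "dp": [-0.01, 0.015, 0], "claw": 0.1}
    - {"turn": [0, 0, 0], "dp": [-0.01, 0.015, -0.12], "claw": 0.1}
    - {"turn": [0, 0, 0], "dp": [-0.01, 0.015, -0.24], "claw": 0.1}
    - {"turn": [0, 0, 0], "dp": [-0.01, 0.015, -0.34], "claw": 0.1}
    - {"turn": [0, 0, 0], "dp": [-0.01, 0.015, -0.4], "claw": 0.1}
    - {"turn": [0, 0, 0], "dp": [-0.01, 0.015, -0.45], "claw": 0.1}
    - {"turn": [0, 0, 0], "dp": [-0.01, 0.015, -0.45], "claw": 0.1}
    - {"turn": [0, 0, 0], "dp": [-0.01, 0.015, -0.45], "claw": 0.1}

```text
t: 13.23
ee_pos: [488.9, 10.6, 228.4]
orientation: [-1.229, 1.181, -1.181]
ft_force: [-0.9, -0.6, -0.0]
width: 25.4
```

Run:
```python
from mv import *
plan([488,11.5,211],-87.6)
d=grab('side','s12');d2=grab('top','t12')
p=cloud(d);a=cv2.imread('pics/s12.png');b=cv2.imread('pics/t12.png')
cv2.imwrite('pics/s12a.png',np.hstack([cv2.resize(a[150:230,300:380],(400,400),interpolation=cv2.INTER_CUBIC),cv2.resize(b[190:240,290:340],(400,400),interpolation=cv2.INTER_CUBIC)]))
reg=(abs(p[...,0]-487)<60)&(abs(p[...,1]-12)<60)
for z0,z1 in [(115,130),(130,145),(145,155),(155,165),(165,175),(175,185),(185,200)]:
    m=reg&(p[...,2]>z0)&(p[...,2]<z1)
    if m.sum()>3: e=p[m];print(z0,z1,m.sum(),'x',np.percentile(e[:,0],[3,50,97]).round(1),'y',np.percentile(e[:,1],[5,25,50,75,95]).round(1))
p=cloud(d2);reg=(abs(p[...,0]-487)<60)&(abs(p[...,1]-12)<25)&(p[...,2]>110)&(p[...,2]<200)
print(p[reg].round(0).tolist()[:40])
```

```text
t 13.23 pos [488.9  10.6 228.4] q [-0.    0.22  1.92 -0.    1.01  1.53] F [-0.9 -0.6 -0. ] w 25.4
dp [-0.011  0.012 -0.218] turn [ 0.0005 -0.0002  0.001 ] 0.2 alt [-0.    -0.001 -0.999]
115 130 121 x [445.5 485.9 529. ] y [ 7.   9.3 10.7 12.9 15.2]
130 145 124 x [446.5 486.5 529.4] y [ 6.   8.2 10.6 12.5 15. ]
145 155 73 x [445.8 489.8 530.6] y [ 6.2  8.8 11.  12.  15.1]
155 165 42 x [448.3 494.  530.8] y [ 5.4  8.4 10.2 12.8 15.2]
165 175 64 x [445.4 483.1 529.1] y [ 0.3 11.6 22.  27.4 31.3]
175 185 54 x [466.3 486.6 507.2] y [-2.6 21.3 23.7 26.6 29.3]
185 200 63 x [469.9 487.  502.5] y [16.2 18.4 21.6 23.5 26.7]
[[460.0, 10.0, 154.0], [457.0, 10.0, 155.0], [453.0, 10.0, 161.0], [449.0, 10.0, 159.0], [446.0, 10.0, 163.0], [442.0, 10.0, 166.0], [439.0, 10.0, 150.0]]
```

View pics/s12a.png

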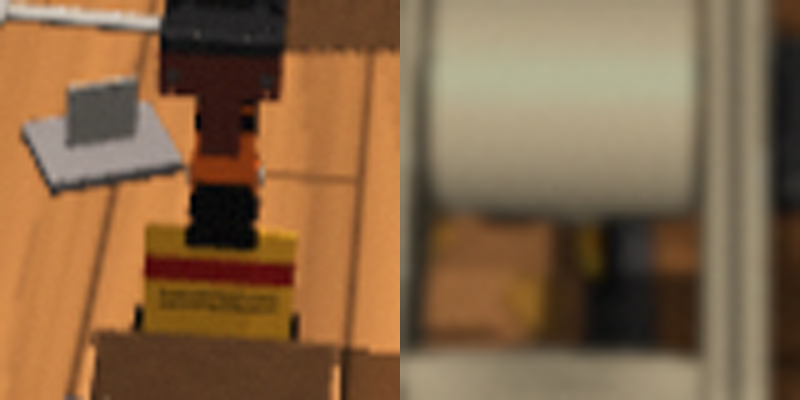

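The near jaw, at (222,215), is in front of the card and overlaps its top edge, with no contact force. I'll go the last ~17 mm.

Request:
jog_arm:
  steps:
    - {"turn": [0, 0, 0], "dp": [-0.01, 0, -0.07], "claw": 0.1}
    - {"turn": [0, 0, 0], "dp": [-0.01, 0, -0.14], "claw": 0.1}
    - {"turn": [0, 0, 0], "dp": [-0.01, 0, -0.2], "claw": 0.1}
    - {"turn": [0, 0, 0], "dp": [-0.01, 0, -0.22], "claw": 0.1}
    - {"turn": [0, 0, 0], "dp": [-0.01, 0, -0.22], "claw": 0.1}
    - {"turn": [0, 0, 0], "dp": [-0.01, 0, -0.22], "claw": 0.1}
    - {"turn": [0, 0, 0], "dp": [-0.01, 0, -0.22], "claw": 0.1}
    - {"turn": [0, 0, 0], "dp": [-0.01, 0, -0.22], "claw": 0.1}

```text
t: 14.0
ee_pos: [488.6, 10.6, 211.5]
orientation: [-1.228, 1.18, -1.182]
ft_force: [0.9, 0.0, -0.7]
width: 25.1
```

Run:
```python
from mv import *
plan([488,11.5,211],-87.6)
d=grab('side','s13');d2=grab('top','t13')
p=cloud(d);a=cv2.imread('pics/s13.png');b=cv2.imread('pics/t13.png')
cv2.imwrite('pics/s13a.png',np.hstack([cv2.resize(a[150:230,300:380],(400,400),interpolation=cv2.INTER_CUBIC),cv2.resize(b[100:300,200:400],(400,400),interpolation=cv2.INTER_CUBIC)]))
reg=(abs(p[...,0]-487)<60)&(abs(p[...,1]-12)<60)
for z0,z1 in [(115,130),(130,140),(140,150),(150,160),(160,168),(168,180)]:
    m=reg&(p[...,2]>z0)&(p[...,2]<z1)
    if m.sum()>3: e=p[m];print(z0,z1,m.sum(),'x',np.percentile(e[:,0],[3,50,97]).round(1),'y',np.percentile(e[:,1],[5,25,50,75,95]).round(1))
m=reg&(p[...,1]>19)&(p[...,2]>110)&(p[...,2]<165);q=p[m];print('near jaw',q.min(0),q.max(0),'xmid',(q[:,0].max()+q[:,0].min())/2)
m=reg&(p[...,1]<3)&(p[...,2]>110);q=p[m];print('far',q.round(0).tolist()[:15])
```

```text
t 14.0 pos [488.6  10.6 211.5] q [-0.    0.24  1.94 -0.    0.97  1.53] F [ 0.9  0.  -0.7] w 25.1
dp [-0.007  0.011 -0.007] turn [0.0004 0.0002 0.001 ] 0.2 alt [ 0.    -0.001 -0.999]
115 130 122 x [443.9 488.5 527.9] y [ 6.   9.1 11.1 13.1 15.6]
130 140 69 x [444.8 483.4 530.6] y [ 7.2  8.9 10.8 13.2 16.1]
140 150 48 x [445.2 482.8 531.1] y [ 6.5  9.  11.9 14.1 18.3]
150 160 82 x [447.  488.3 530.2] y [ 5.5 10.5 16.  26.7 30.3]
160 168 79 x [448.5 488.9 529. ] y [ 5.2 10.7 16.2 24.1 28. ]
168 180 62 x [448.6 486.6 526.3] y [ 9.9 18.1 20.8 23.6 26.8]
near jaw [465.4425567   19.09902561 143.17540469] [524.45188989  32.29302291 164.5600441 ] xmid 494.94722329465316
far [[432.0, -43.0, 619.0], [429.0, -40.0, 620.0], [437.0, -46.0, 615.0], [434.0, -38.0, 618.0], [431.0, -38.0, 618.0], [429.0, -38.0, 619.0], [441.0, -45.0, 613.0], [439.0, -43.0, 614.0], [436.0, -41.0, 614.0], [434.0, -33.0, 618.0], [431.0, -29.0, 619.0], [429.0, -32.0, 618.0], [444.0, -41.0, 611.0], [441.0, -44.0, 611.0], [438.0, -34.0, 614.0]]
```

View pics/s13a.png

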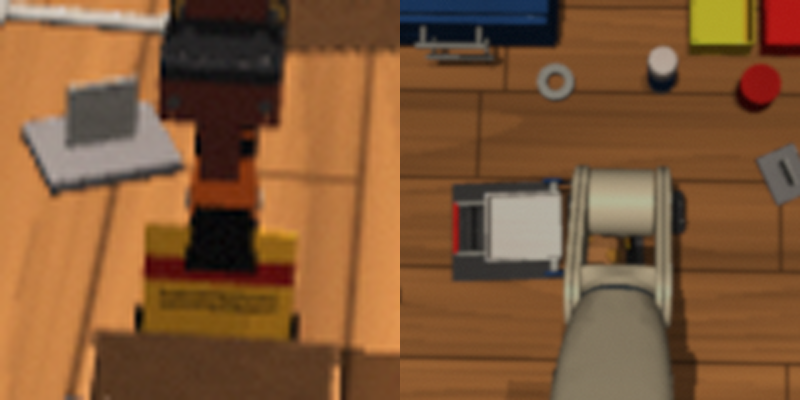

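The near jaw, at (222,240), reaches about 20 mm below the card's top edge. The card hasn't moved and the contact force is about 0. I'll hand it in.

Run:
```python
from mv import *
print(ctrl.close_job());o=ctrl.get_obs();print(o['t'],o['ee_pos'],o['width'],o['ft_force'])
```

```text
the job is handed in; nothing more can be done
None
the job is handed in; nothing more can be done
```

I tipped the pan by its red bar to about 1.1 rad and all four fittings slid into the carton. I lowered the pan back to level before letting go. I then squeezed the spring clip off its stand and handed the job in at about 14 s, with the clip held open over the middle of the ticket's top edge.

**Last checks:**
- **Fittings:** the top view after tipping showed the pan empty and level, with four fittings in the carton.
- **Clip:** it was squeezed to 25 mm, against the stated 26 mm at its stop, and centred on the ticket to within about 1 mm in the side view. The near jaw ends about 20 mm below the card's top edge, and its outer face is about 15 mm in front of the card.
- **Card:** it read the same position as before, and contact force was about zero.

**Not confirmed:**
- **Far jaw:** no camera could see it behind the card. I infer it is clear from the grip being symmetric and from no force showing.
- **Card position:** the two cameras disagreed by about 3 mm on where the card is across its thickness. I aimed between the two readings.
- **Force while tipping:** the wrist force reached about 35 N near full tip. I eased it off before lowering.

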